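# Close the roof hatches of three hopper wagons in departure order

## Robot

A 6-joint arm with a two-finger parallel gripper is mounted at the origin on the work surface. World frame = base frame: x ahead of the robot, y to its left, z up, the work surface at z = 0. Lengths are in m, angles in rad, forces in N, time in s.
With the tool pointing down it reaches from about 0.4 to 0.825 m from the base axis. Payload 7 kg.
Tool frame: the origin (TCP) lies at the very end of the fingers, on their centre line; the grasp point (between the pads) lies 19 mm behind it; z points along the fingers, y is the line along which they close (so a half turn about z gives the same grasp; the last joint's range is limited). The gripper opens to 88 mm and grips with 3 to 60 N. Pads are 19 mm wide; open, the fingers measure 130 mm over their backs; the gripper's body (78 mm by 193 mm) begins 47 mm behind the grasp point.
Start: joints at [1.397, 0.359, 0.012, 0, -1.224, -0.288], TCP at [0.301, 0.604, 0.227] pointing down, gripper open.
Joint ranges: [-3.07, 3.07], [-1.43, 2.12], [-1.02, 1.25], [-3.03, 1.67], [-3.05, -0], [-3.03, 3.03]. Speed limits (rad/s): [2.39, 2.39, 3.01, 3.14, 3.14, 3.14].

## Interface

Orientations are given as [roll, pitch, yaw] about the fixed x, y, z axes, in that order (R = Rz(yaw) Ry(pitch) Rx(roll)).
In Python, from station import * gives the robot as it stands.
- The arm moves only by the tool servo_tool, never from a script. Its argument "moves" is a list of rows, each an object of numbers: "jaw": the opening, from 0 (shut) to 1 (fully open); "dx", "dy", "dz": the shift along the world's x, y, z in m; "roll": the turn about the world's z in degrees. A call has exactly 10 rows; each row shifts and turns the commanded pose from where the row before left it; what a row does not reach is not made up. A row lasts 1/8 s, in which the tool goes at most 62.5 mm and 10.7 degrees, less where a joint would pass 70% of its speed; a pose out of reach is approached as far as the arm can. A call with a gripper value outside its range is refused whole. The fingers move at their own pace and stop on an object; "newtons" is the grip in N (left out, the last holds). Time passes only in rows, so rows that do not move let the fingers close, or fill a call up. It gives the time, the measured TCP pose, the force, the opening and the grip force at its end, in the units of the state.
- get_state(): the state, without advancing time (a new reading comes with each control period).
- grab_frame(name): name is "scene" or "side" or "wrist"; returns (picture, depth): 480x640x3 uint8, red, green, blue; 480x640 float32, m along the optical axis (not along the pixel's ray), 0 where there is no reading.
- calibration(name): a dict with "intrinsics" (3x3 intrinsics, pixels), "R" (3x3) and "t" (3): a world point X has camera coordinates R X + t. Camera axes: x right, y down, z forward; pixel columns grow to the right and rows downward; lengths in m; the calibration is good to about 2 mm. The wrist camera is an equidistant fisheye: a pixel r from the principal point sees the ray r / f radians off the axis. A picture is of the moment at which its call begins: read the wrist's pose just before it. calibration takes no time and is no camera call; for the wrist camera it gives the pose at the moment of the call.
- job_done(): hands the job in; it is judged then, once.
The state is a dict: "t": time; "q": joint angles; "qd": joint speeds; "joint_efforts": joint torques, N m; "eef_pos": TCP position; "ee_rot": TCP orientation; "force": force on the tool from outside, world axes, zero at the start; "moment": the same for the moment, N m; "width": finger opening in m; "gripper_force": force on a finger pad.
Only numpy, scipy, OpenCV 4.12 (cv2) and the standard library are available. Lean on these libraries where they do the work, as an engineer would, in place of code of your own. Each camera call takes 0.05 s, during which the arm holds its last target. There are 200 camera calls.

## Task

The hopper wagons on this model yard are being made ready to leave: with the fingertips, lightly press down the raised white roof hatch of the red wagon, then the yellow one's, then the blue one's, each until it is flush with its roof. Only touch the hatches from above - do not lift, shove, tip or squash a wagon - and leave the brown wagon, its raised hatch and all the other things alone.

Things in the scene. Friction and masses are not known exactly. Their poses are not given: they have to be found in the camera images.
- yard: Fixed dark-topped plywood board, 400 mm (its x) by 500 mm (its y), 18 mm thick, carrying four parallel straight sidings along its x axis, 105 mm apart, rail tops 27 mm above the table; a small red buffer stop closes each far end. Origin: centre of its underside. It may be turned a little about the vertical; the wagons stand along its x axis.
- wagon_red: Red model hopper wagon, loose on a siding, wheels blocked (it does not roll, but a sideways push slides or tips it), 140 (its x) by 62 mm (its y), 0.4 kg. Origin: centre, at rail height; the roof is 80 mm above it, 107 mm above the table. The body is sprung on its trucks: pushed from above it sinks about 1 mm per 2.5 N, 5 mm at most, and comes back.
- hatch_red (a joint): How far the red wagon's hatch has been pushed down, in m: 0 stands 10 mm proud of the roof, 0.010 is flush, 0.012 is the end stop. It starts at 0 to 0.003. It moves straight down against steady friction of about 2 N, stays where it is left, and does not spring back; past the end stop the push only sinks the sprung wagon body.
- hatch_red_top (a point): Centre of the top face of the white hatch in the middle of the red wagon's roof. The hatch is 46 mm (wagon x) by 44 mm (wagon y), in a 50 by 48 mm opening in the roof. The point goes down with the hatch. The wagon takes a push of up to 25 N.
- wagon_yellow: Yellow model hopper wagon, loose on a siding, wheels blocked (it does not roll, but a sideways push slides or tips it), 140 (its x) by 62 mm (its y), 0.4 kg. Origin: centre, at rail height; the roof is 80 mm above it, 107 mm above the table. The body is sprung on its trucks: pushed from above it sinks about 1 mm per 2.5 N, 5 mm at most, and comes back.
- hatch_yellow (a joint): How far the yellow wagon's hatch has been pushed down, in m: 0 stands 10 mm proud of the roof, 0.010 is flush, 0.012 is the end stop. It starts at 0 to 0.003. It moves straight down against steady friction of about 2 N, stays where it is left, and does not spring back; past the end stop the push only sinks the sprung wagon body.
- hatch_yellow_top (a point): Centre of the top face of the white hatch in the middle of the yellow wagon's roof. The hatch is 46 mm (wagon x) by 44 mm (wagon y), in a 50 by 48 mm opening in the roof. The point goes down with the hatch. The wagon takes a push of up to 25 N.
- wagon_blue: Blue model hopper wagon, loose on a siding, wheels blocked (it does not roll, but a sideways push slides or tips it), 140 (its x) by 62 mm (its y), 0.4 kg. Origin: centre, at rail height; the roof is 80 mm above it, 107 mm above the table. The body is sprung on its trucks: pushed from above it sinks about 1 mm per 2.5 N, 5 mm at most, and comes back.
- hatch_blue (a joint): How far the blue wagon's hatch has been pushed down, in m: 0 stands 10 mm proud of the roof, 0.010 is flush, 0.012 is the end stop. It starts at 0 to 0.003. It moves straight down against steady friction of about 2 N, stays where it is left, and does not spring back; past the end stop the push only sinks the sprung wagon body.
- hatch_blue_top (a point): Centre of the top face of the white hatch in the middle of the blue wagon's roof. The hatch is 46 mm (wagon x) by 44 mm (wagon y), in a 50 by 48 mm opening in the roof. The point goes down with the hatch. The wagon takes a push of up to 25 N.
- wagon_brown: Brown model hopper wagon, loose on a siding, wheels blocked (it does not roll, but a sideways push slides or tips it), 140 (its x) by 62 mm (its y), 0.4 kg. Origin: centre, at rail height; the roof is 80 mm above it, 107 mm above the table. The body is sprung on its trucks: pushed from above it sinks about 1 mm per 2.5 N, 5 mm at most, and comes back.
- hatch_brown (a joint): How far the brown wagon's hatch has been pushed down, in m: 0 stands 10 mm proud of the roof, 0.010 is flush, 0.012 is the end stop. It starts at 0 to 0.003. It moves straight down against steady friction of about 2 N, stays where it is left, and does not spring back; past the end stop the push only sinks the sprung wagon body.
- hatch_brown_top (a point): Centre of the top face of the white hatch in the middle of the brown wagon's roof. The hatch is 46 mm (wagon x) by 44 mm (wagon y), in a 50 by 48 mm opening in the roof. The point goes down with the hatch. The wagon takes a push of up to 25 N.
- paint_green: Bystander: green paint pot, 28 mm across, 36 mm high, standing on the board between two sidings; loose. Origin: centre of its underside.
- paint_orange: Bystander: orange paint pot, 28 mm across, 36 mm high, standing on the board between two sidings; loose. Origin: centre of its underside.
- can: Bystander: drink can, 66 mm across, 122 mm high, standing on the table to the right of the board; loose. Origin: centre of its underside.
- solvent: Bystander: amber bottle, 56 mm across, 120 mm high, standing on the table to the right of the board; loose. Origin: centre of its underside.
- screwdriver: Bystander: yellow screwdriver, lying on the table to the right of the board, towards the robot; loose. Origin: middle of its underside.
- marker: Bystander: orange marker, 144 mm long, 14 mm thick, lying on the table to the left of the board; loose. Origin: middle of its underside.
Things that resemble listed ones, but are neither listed nor needed, are in the scene too. Of the things shaped like the wagon_yellow, the yellow one is meant.

How it is judged:
By the outcome, as a careful person would: the job done as asked, in the order asked, and still so for the second after the job is handed in, with the robot touching nothing.
It also fails if it takes over 45 s, if anything falls off the work surface, if the arm or the gripper's body presses on something with over 40 N, if the wrist force passes 120 N, or if a joint passes its speed limit or range.

## Working session

There is one attempt and no reset: what is moved stays moved. The work goes in short steps, Python scripts to look and compute and a tool call to move; the robot and the scene stay as the last step left them, time stands still between calls to the robot, and variables do not carry over. Pictures are saved under pics/ and viewed, at most 10 in all, crops included, and the job is handed in when it is done.

Besides the shell and the picture viewer there is one more tool, called after "Request:" in YAML: its name, and indented under it one key for each argument. servo_tool: Moves the arm, as the interface text tells. Its arguments: {"type":"object","properties":{"moves":{"type":"array","items":{"type":"object","properties":{"jaw":{"type":"number"},"dx":{"type":"number"},"dy":{"type":"number"},"dz":{"type":"number"},"roll":{"type":"number"}}}},"newtons":{"type":"number"}},"required":["moves"]}

```bash
mkdir -p pics; python3 - <<'E'
from station import *
import cv2,numpy as np
for n in ("scene","side"):
    p,d=grab_frame(n); cv2.imwrite(f"pics/{n}0.png",p[:,:,::-1]); np.savez(f"pics/{n}0.npz",p=p,d=d,**calibration(n))
s=get_state(); print(s['t'],s['eef_pos'],s['ee_rot'],s['force'],s['width'])
E
```

```text
0.1 [0.30058907 0.60388388 0.22569837] [ 3.14007748e+00 -1.44968325e-04 -4.61913512e-01] [-0.33695867 -0.35247518  0.4620176 ] 0.08744666365205468
```

View pics/scene0.png

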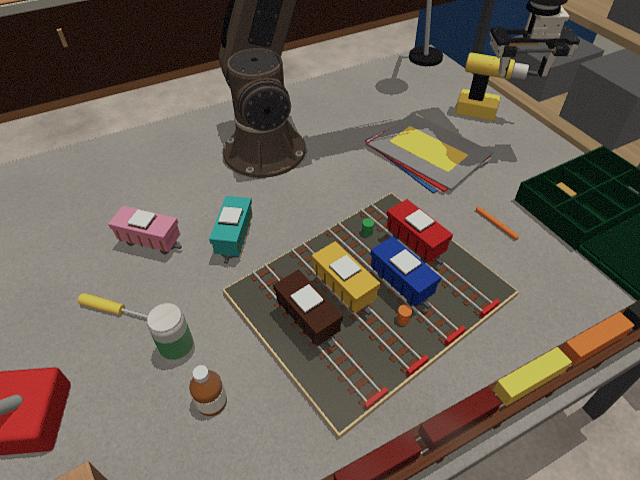

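View pics/side0.png

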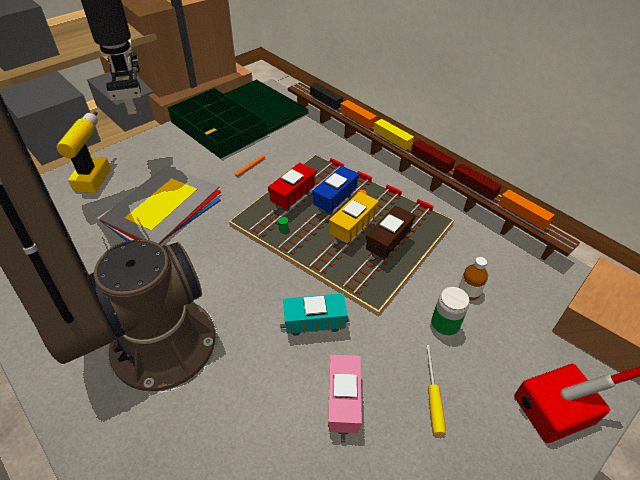

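Scene view: wagons on the board are red with its hatch at (420,219), blue (406,262), yellow (345,267) and brown (307,298). In the side view the hatches are at (292,177), (337,187), (355,208) and (393,224). The pink (143,219) and teal (231,215) wagons stand off the board and are decoys. Only one wagon is yellow; the yellow train on the back rail (533,375) has no hatch.

```bash
cat > m.py <<'E'
import numpy as np,cv2
S={"scene":dict(red=(420,219),blue=(406,262),yellow=(345,267),brown=(307,298)),
   "side":dict(red=(292,177),blue=(337,187),yellow=(355,208),brown=(393,224))}
D={n:np.load(f"pics/{n}0.npz") for n in S}
def world(z,u,v,d):
    K=z['intrinsics']; c=np.stack([(u-K[0,2])/K[0,0]*d,(v-K[1,2])/K[1,1]*d,d],-1)
    return (c-z['t'])@z['R']
cent={}
for n,z in D.items():
    p=z['p'].astype(int)
    w=((p.min(2)>130)&(p.max(2)-p.min(2)<40)).astype(np.uint8)
    _,L,st,ce=cv2.connectedComponentsWithStats(w,connectivity=4)
    for k,(u,v) in S[n].items():
        l=L[v,u]; vv,uu=np.nonzero(L==l); d=z['d'][vv,uu]; ok=d>0
        X=world(z,uu[ok],vv[ok],d[ok]); m=np.median(X,0)
        r=cv2.minAreaRect(X[:,:2].astype(np.float32)*1000)
        cent[n,k]=(uu.mean(),vv.mean())
        print(n,k,l,len(uu),ce[l].round(1),m.round(4),"rect",np.round(r[0],1),np.round(r[1],1),round(r[2],1))
P={n:z['intrinsics']@np.c_[z['R'],z['t']] for n,z in D.items()}
for k in S['side']:
    X=cv2.triangulatePoints(P['scene'],P['side'],np.array(cent['scene',k]),np.array(cent['side',k]))[:,0]
    print("tri",k,(X[:3]/X[3]).round(4))
E
python3 m.py
python3 - <<'E'
import cv2
a=cv2.imread('pics/scene0.png')[185:355,260:470]
cv2.imwrite('pics/crop.png',cv2.resize(a,None,fx=3.5,fy=3.5,interpolation=2))
E
```

```text
scene red 2313 322 [419.5 219.2] [0.5211 0.1508 0.1162] rect [520.5 151.4] [46.6 44.9] 9.1
scene blue 2897 400 [405.3 260.8] [0.6023 0.0587 0.1142] rect [601.   59.3] [46.3 46. ] 8.0
scene yellow 2962 409 [344.9 266.5] [ 0.5582 -0.0556  0.1145] rect [557.1 -55.4] [47.4 44.7] 10.2
scene brown 3371 477 [306.6 297.4] [ 0.5901 -0.1563  0.1149] rect [ 588.5 -155.9] [47.  44.4] 9.9
side red 189 160 [292. 176.] [0.5179 0.1484 0.117 ] rect [519.  150.6] [46.5 44.3] 11.8
side blue 0 227364 [319.6 211.9] [0.5497 0.0219 0.0073] rect [710.4 622.7] [2539.3 3276.1] 0.1
side yellow 295 197 [354.2 208. ] [ 0.5554 -0.0564  0.1155] rect [556.8 -55.9] [50.3 43. ] 9.9
side brown 337 226 [391.3 222.5] [ 0.5868 -0.1571  0.116 ] rect [ 587.  -156.5] [48.5 44.7] 12.1
tri red [0.5199 0.1518 0.1146]
tri blue [0.5528 0.0906 0.0212]
tri yellow [ 0.5573 -0.0548  0.113 ]
tri brown [ 0.5888 -0.1558  0.1134]
```

View pics/crop.png

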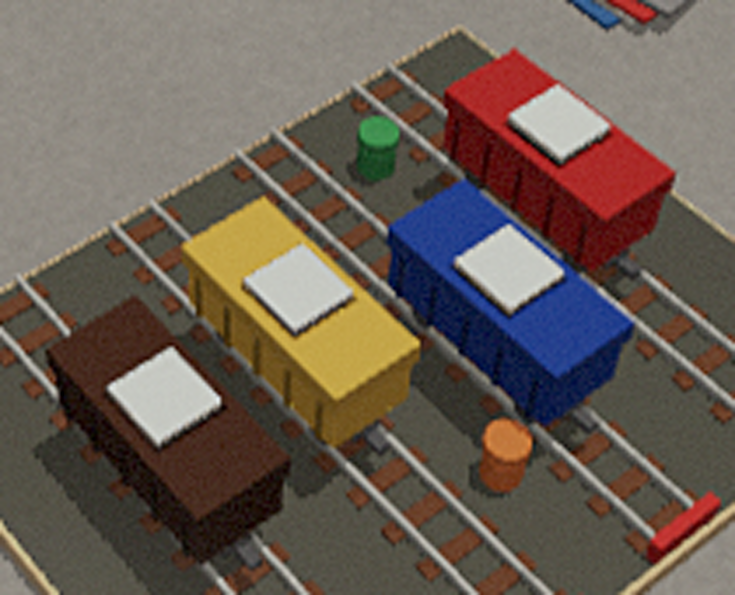

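The crop confirms the order across the board as red, blue, yellow, brown, with the yard turned about +10°. Hatch tops measure z≈0.113–0.117 against an expected 0.114–0.117. I'm moving above red with the jaw shut and tool y along the wagon's x.

Request:
servo_tool:
  moves:
    - {"dx": 0.024, "dy": -0.05, "dz": -0.006, "roll": -6, "jaw": 0}
    - {"dx": 0.024, "dy": -0.05, "dz": -0.006, "roll": -6, "jaw": 0}
    - {"dx": 0.024, "dy": -0.05, "dz": -0.006, "roll": -6, "jaw": 0}
    - {"dx": 0.024, "dy": -0.05, "dz": -0.006, "roll": -6, "jaw": 0}
    - {"dx": 0.024, "dy": -0.05, "dz": -0.006, "roll": -6, "jaw": 0}
    - {"dx": 0.024, "dy": -0.05, "dz": -0.006, "roll": -6, "jaw": 0}
    - {"dx": 0.024, "dy": -0.05, "dz": -0.006, "roll": -6, "jaw": 0}
    - {"dx": 0.024, "dy": -0.05, "dz": -0.006, "roll": -6, "jaw": 0}
    - {"dx": 0.024, "dy": -0.05, "dz": -0.006, "roll": -6, "jaw": 0}
    - {"jaw": 0}

```text
$.moves[9]: bad value
```

```bash
python3 - <<'E'
from station import *
import cv2,numpy as np
s=get_state(); c=calibration("wrist")
p,d=grab_frame("wrist"); cv2.imwrite("pics/w1.png",p[:,:,::-1]); np.savez("pics/w1.npz",p=p,d=d,**c)
print(s['eef_pos'].round(4),np.degrees(s['ee_rot']).round(2),s['force'].round(2),s['width'],c['intrinsics'].round(1).tolist(),(-c['R'].T@c['t']).round(3))
E
```

```text
[0.3006 0.6039 0.2257] [ 1.7991e+02 -1.0000e-02 -2.6470e+01] [-0.34 -0.35  0.46] 0.08744666365205468 [[371.6, 0.0, 323.9], [0.0, 371.6, 241.0], [0.0, 0.0, 1.0]] [0.375 0.568 0.385]
```

View pics/w1.png

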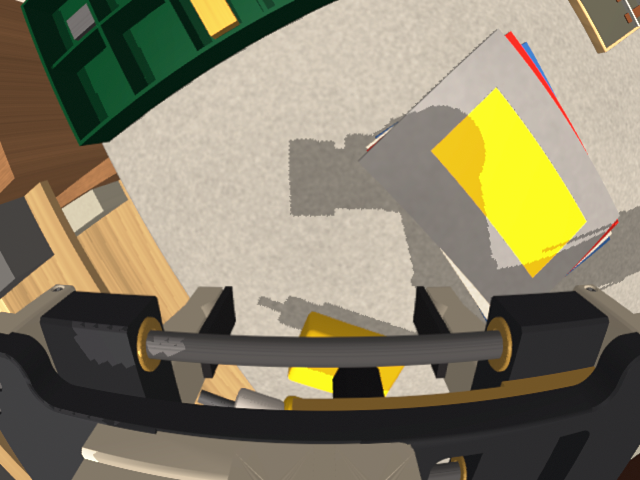

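The call was refused because every row needs all fields, so nothing moved. The wrist view shows the drill close beneath the fingers at (345,350), so I'll travel level first and turn and descend later.

Request:
servo_tool:
  moves:
    - {"dx": 0.024, "dy": -0.05, "dz": 0, "roll": 0, "jaw": 1}
    - {"dx": 0.024, "dy": -0.05, "dz": 0, "roll": 0, "jaw": 1}
    - {"dx": 0.024, "dy": -0.05, "dz": 0, "roll": -8, "jaw": 0}
    - {"dx": 0.024, "dy": -0.05, "dz": 0, "roll": -8, "jaw": 0}
    - {"dx": 0.024, "dy": -0.05, "dz": 0, "roll": -8, "jaw": 0}
    - {"dx": 0.024, "dy": -0.05, "dz": 0, "roll": -8, "jaw": 0}
    - {"dx": 0.024, "dy": -0.05, "dz": 0, "roll": -8, "jaw": 0}
    - {"dx": 0.024, "dy": -0.05, "dz": 0, "roll": -8, "jaw": 0}
    - {"dx": 0.024, "dy": -0.05, "dz": 0, "roll": -6, "jaw": 0}
    - {"dx": 0, "dy": 0, "dz": 0, "roll": 0, "jaw": 0}

```text
t: 1.4
eef_pos: [0.5175, 0.1511, 0.2263]
ee_rot: [3.141, -0.0, -1.41]
force: [0.5, -1.1, 0.1]
width: 0.0132
gripper_force: 0.0
```

```bash
cat > w.py <<'E'
from station import *
import cv2,numpy as np,sys
tag=sys.argv[1]
s=get_state(); c=calibration("wrist"); p,d=grab_frame("wrist"); cv2.imwrite(f"pics/{tag}.png",p[:,:,::-1])
print(s['eef_pos'].round(4),np.degrees(s['ee_rot']).round(2),s['force'].round(2),round(s['width'],4))
K=c['intrinsics']; v,u=np.mgrid[:480,:640]
a,b=(u-K[0,2])/K[0,0],(v-K[1,2])/K[1,1]; th=np.hypot(a,b); k=np.tan(th)/np.maximum(th,1e-9)
X=(np.stack([a*k*d,b*k*d,d],-1)-c['t'])@c['R']
q=p.astype(int); w=((q.min(2)>110)&(q.max(2)-q.min(2)<40)&(d>0)&(X[...,2]>.09)&(X[...,2]<.13)).astype(np.uint8)
n,L,st,ce=cv2.connectedComponentsWithStats(w,connectivity=4)
for l in range(1,n):
    if st[l,4]>300:
        Y=X[L==l]; r=cv2.minAreaRect(Y[:,:2].astype(np.float32)*1000)
        print(ce[l].round(),st[l,4],"z",np.median(Y[:,2]).round(4),"rect",np.round(r[0],1),np.round(r[1],1),round(r[2],1))
# roof heights (coloured pixels)
for nm,m in dict(red=(q[...,0]>1.8*q[...,1])&(q[...,0]>1.8*q[...,2])&(q[...,0]>100),blue=(q[...,2]>1.6*q[...,0])&(q[...,2]>80),yellow=(q[...,0]>1.6*q[...,2])&(q[...,1]>1.6*q[...,2])&(q[...,0]>120)).items():
    m=m&(d>0)&(X[...,2]>.1)&(X[...,2]<.115)
    if m.sum()>200: print(nm,"roof",np.median(X[m][:,2]).round(4))
E
python3 w.py w2
```

```text
[0.5175 0.1511 0.2263] [ 1.7996e+02 -3.0000e-02 -8.0790e+01] [ 0.48 -1.09  0.06] 0.0132
[232. 102.] 3645 z 0.1151 rect [602.8  60.9] [49.5 46.6] 10.0
[321. 238.] 3304 z 0.1172 rect [518.8 153.9] [50.1 47.6] 6.4
red roof 0.1079
blue roof 0.108
yellow roof 0.1074
```

View pics/w2.png

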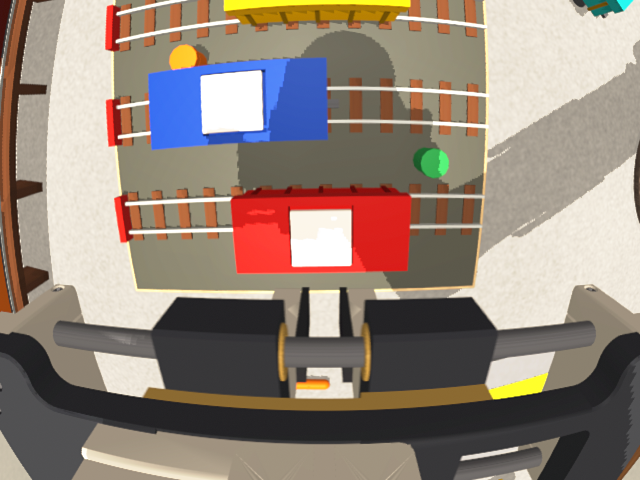

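Red's hatch is at (321,238), about (0.5195, 0.152, 0.1165), and its roof is at about 0.107. Going down to just above it.

Request:
servo_tool:
  moves:
    - {"dx": 0.002, "dy": 0.001, "dz": -0.02, "roll": 0.8, "jaw": 0}
    - {"dx": 0, "dy": 0, "dz": -0.03, "roll": 0, "jaw": 0}
    - {"dx": 0, "dy": 0, "dz": -0.03, "roll": 0, "jaw": 0}
    - {"dx": 0, "dy": 0, "dz": -0.015, "roll": 0, "jaw": 0}
    - {"dx": 0, "dy": 0, "dz": -0.005, "roll": 0, "jaw": 0}
    - {"dx": 0, "dy": 0, "dz": 0, "roll": 0, "jaw": 0}
    - {"dx": 0, "dy": 0, "dz": 0, "roll": 0, "jaw": 0}
    - {"dx": 0, "dy": 0, "dz": 0, "roll": 0, "jaw": 0}
    - {"dx": 0, "dy": 0, "dz": 0, "roll": 0, "jaw": 0}
    - {"dx": 0, "dy": 0, "dz": 0, "roll": 0, "jaw": 0}

```text
t: 2.7
eef_pos: [0.5188, 0.1552, 0.1267]
ee_rot: [-3.141, 0.0, -1.39]
force: [-1.2, 0.1, 0.7]
width: 0.0005
gripper_force: 0.0
```

Request:
servo_tool:
  moves:
    - {"dx": 0.001, "dy": -0.003, "dz": 0, "roll": 0, "jaw": 0}
    - {"dx": 0, "dy": 0, "dz": -0.002, "roll": 0, "jaw": 0}
    - {"dx": 0, "dy": 0, "dz": -0.002, "roll": 0, "jaw": 0}
    - {"dx": 0, "dy": 0, "dz": -0.002, "roll": 0, "jaw": 0}
    - {"dx": 0, "dy": 0, "dz": -0.001, "roll": 0, "jaw": 0}
    - {"dx": 0, "dy": 0, "dz": 0, "roll": 0, "jaw": 0}
    - {"dx": 0, "dy": 0, "dz": 0, "roll": 0, "jaw": 0}
    - {"dx": 0, "dy": 0, "dz": 0, "roll": 0, "jaw": 0}
    - {"dx": 0, "dy": 0, "dz": 0, "roll": 0, "jaw": 0}
    - {"dx": 0, "dy": 0, "dz": 0, "roll": 0, "jaw": 0}

```text
t: 3.95
eef_pos: [0.5198, 0.1523, 0.1196]
ee_rot: [-3.142, 0.0, -1.39]
force: [0.4, -0.6, 0.2]
width: 0.0004
gripper_force: 0.0
```

```bash
python3 - <<'E'
from station import *
for i in range(3):
    s=get_state(); print(s['t'],s['eef_pos'].round(5),s['force'].round(2)); grab_frame("wrist")
E
```

```text
3.95 [0.51978 0.15228 0.11958] [ 0.4  -0.56  0.23]
4.0 [0.51976 0.15227 0.11959] [0.62 0.55 0.94]
4.05 [0.51975 0.15229 0.11956] [-0.14 -0.23 -0.31]
```

Request:
servo_tool:
  moves:
    - {"dx": 0, "dy": 0, "dz": -0.002, "roll": 0, "jaw": 0}
    - {"dx": 0, "dy": 0, "dz": -0.002, "roll": 0, "jaw": 0}
    - {"dx": 0, "dy": 0, "dz": -0.002, "roll": 0, "jaw": 0}
    - {"dx": 0, "dy": 0, "dz": -0.002, "roll": 0, "jaw": 0}
    - {"dx": 0, "dy": 0, "dz": -0.002, "roll": 0, "jaw": 0}
    - {"dx": 0, "dy": 0, "dz": -0.002, "roll": 0, "jaw": 0}
    - {"dx": 0, "dy": 0, "dz": -0.0005, "roll": 0, "jaw": 0}
    - {"dx": 0, "dy": 0, "dz": 0, "roll": 0, "jaw": 0}
    - {"dx": 0, "dy": 0, "dz": 0, "roll": 0, "jaw": 0}
    - {"dx": 0, "dy": 0, "dz": 0, "roll": 0, "jaw": 0}

```text
t: 5.35
eef_pos: [0.5198, 0.1523, 0.1071]
ee_rot: [-3.142, 0.0, -1.39]
force: [-0.5, 0.2, 1.1]
width: 0.0007
gripper_force: 0.7
```

```bash
cat > f.py <<'E'
from station import *
import numpy as np
r=[]
for i in range(6):
    s=get_state(); r.append(np.r_[s['eef_pos'],s['force'],s['moment']]); grab_frame("wrist")
print(s['t'],np.mean(r,0).round(4),s['ee_rot'])
E
python3 f.py
```

```text
5.6 [ 0.5198  0.1523  0.1071 -0.2922 -0.021   1.6103  0.1005  0.0122 -0.0047] [-3.14152264e+00 -9.97136855e-07 -1.39029008e+00]
```

Request:
servo_tool:
  moves:
    - {"dx": 0, "dy": 0, "dz": -0.0005, "roll": 0, "jaw": 0}
    - {"dx": 0, "dy": 0, "dz": -0.0005, "roll": 0, "jaw": 0}
    - {"dx": 0, "dy": 0, "dz": -0.0005, "roll": 0, "jaw": 0}
    - {"dx": 0, "dy": 0, "dz": 0, "roll": 0, "jaw": 0}
    - {"dx": 0, "dy": 0, "dz": 0, "roll": 0, "jaw": 0}
    - {"dx": 0, "dy": 0, "dz": 0, "roll": 0, "jaw": 0}
    - {"dx": 0, "dy": 0, "dz": 0, "roll": 0, "jaw": 0}
    - {"dx": 0, "dy": 0, "dz": 0, "roll": 0, "jaw": 0}
    - {"dx": 0, "dy": 0, "dz": 0, "roll": 0, "jaw": 0}
    - {"dx": 0, "dy": 0, "dz": 0, "roll": 0, "jaw": 0}

```text
t: 6.9
eef_pos: [0.5198, 0.1523, 0.1055]
ee_rot: [-3.142, 0.0, -1.39]
force: [-0.5, 0.2, 2.1]
width: 0.0001
gripper_force: 0.8
```

```bash
python3 f.py
```

```text
7.15 [ 0.5198  0.1523  0.1056  0.0191 -0.074   1.6841  0.0928 -0.0646  0.0046] [-3.14155535e+00  7.30219279e-06 -1.39028566e+00]
```

Force stays at friction level (1.7 N) with the tip at 0.1056, so red is pressed to about 0.0106. Lifting straight up and moving to yellow.

Request:
servo_tool:
  moves:
    - {"dx": 0, "dy": 0, "dz": 0.02, "roll": 0, "jaw": 0}
    - {"dx": 0, "dy": 0, "dz": 0.04, "roll": 0, "jaw": 0}
    - {"dx": 0, "dy": 0, "dz": 0.02, "roll": 0, "jaw": 0}
    - {"dx": 0.0075, "dy": -0.042, "dz": 0, "roll": 0, "jaw": 0}
    - {"dx": 0.0075, "dy": -0.042, "dz": 0, "roll": 0, "jaw": 0}
    - {"dx": 0.0075, "dy": -0.042, "dz": 0, "roll": 0, "jaw": 0}
    - {"dx": 0.0075, "dy": -0.042, "dz": 0, "roll": 0, "jaw": 0}
    - {"dx": 0.0075, "dy": -0.04, "dz": 0, "roll": 0, "jaw": 0}
    - {"dx": 0, "dy": 0, "dz": 0, "roll": 0, "jaw": 0}
    - {"dx": 0, "dy": 0, "dz": 0, "roll": 0, "jaw": 0}

```text
t: 8.45
eef_pos: [0.557, -0.0558, 0.1852]
ee_rot: [3.141, 0.0, -1.391]
force: [0.2, 0.7, -0.9]
width: 0.0003
gripper_force: 0.0
```

```bash
python3 w.py w3; python3 - <<'E'
from station import *
import cv2,numpy as np
p,d=grab_frame("scene"); cv2.imwrite("pics/scene1.png",cv2.resize(p[185:355,260:470,::-1],None,fx=3.5,fy=3.5,interpolation=2))
E
```

```text
[ 0.557  -0.0558  0.1852] [ 1.7996e+02  1.0000e-02 -7.9710e+01] [ 0.16  0.67 -0.86] 0.0003
[302.  93.] 5232 z 0.1158 rect [ 589.6 -155.3] [48.9 46.4] 10.2
[323. 255.] 4317 z 0.1156 rect [557.3 -53.7] [45.5 43.9] 10.0
blue roof 0.1081
yellow roof 0.1079
```

View pics/scene1.png

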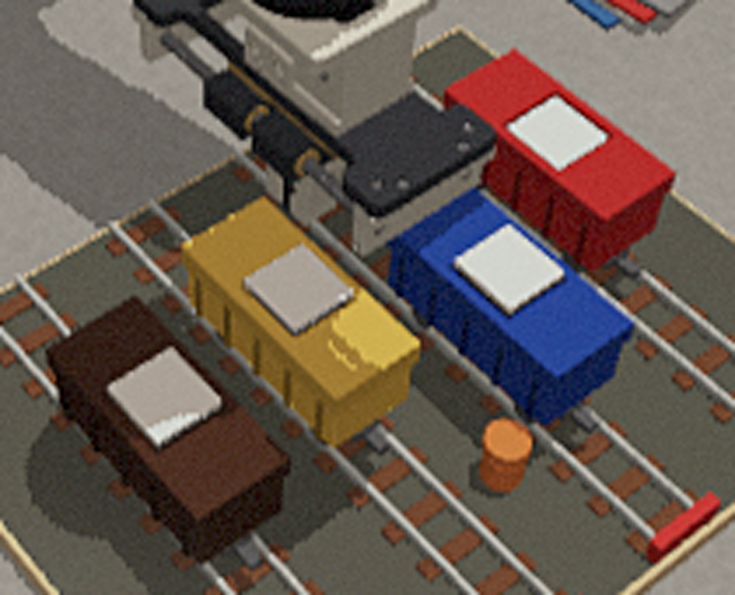

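View pics/w3.png

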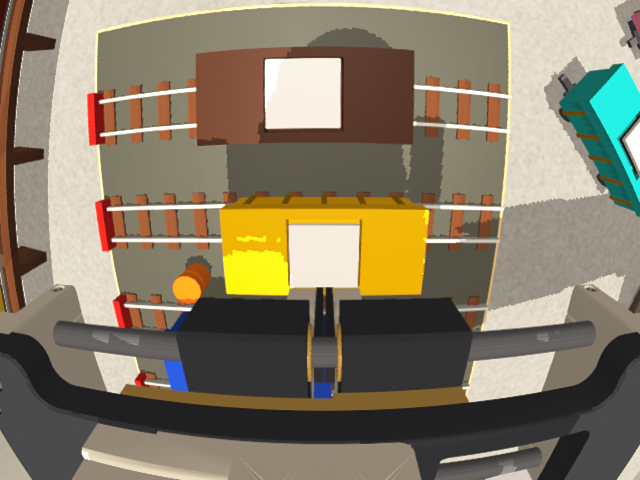

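Red's hatch is flush in the scene crop at (558,132) and the wagon has not moved. In the wrist view yellow's hatch is at (323,255), about (0.557, -0.055), right under the tool. Descending to it.

Request:
servo_tool:
  moves:
    - {"dx": 0, "dy": 0.0005, "dz": -0.02, "roll": -0.3, "jaw": 0}
    - {"dx": 0, "dy": 0, "dz": -0.025, "roll": 0, "jaw": 0}
    - {"dx": 0, "dy": 0, "dz": -0.014, "roll": 0, "jaw": 0}
    - {"dx": 0, "dy": 0, "dz": -0.006, "roll": 0, "jaw": 0}
    - {"dx": 0, "dy": 0, "dz": -0.002, "roll": 0, "jaw": 0}
    - {"dx": 0, "dy": 0, "dz": 0, "roll": 0, "jaw": 0}
    - {"dx": 0, "dy": 0, "dz": 0, "roll": 0, "jaw": 0}
    - {"dx": 0, "dy": 0, "dz": 0, "roll": 0, "jaw": 0}
    - {"dx": 0, "dy": 0, "dz": 0, "roll": 0, "jaw": 0}
    - {"dx": 0, "dy": 0, "dz": 0, "roll": 0, "jaw": 0}

```text
t: 9.8
eef_pos: [0.5573, -0.0553, 0.1186]
ee_rot: [-3.141, -0.0, -1.396]
force: [0.9, 0.1, -0.4]
width: 0.0003
gripper_force: 0.0
```

Request:
servo_tool:
  moves:
    - {"dx": 0, "dy": 0, "dz": -0.002, "roll": 0, "jaw": 0}
    - {"dx": 0, "dy": 0, "dz": -0.002, "roll": 0, "jaw": 0}
    - {"dx": 0, "dy": 0, "dz": -0.002, "roll": 0, "jaw": 0}
    - {"dx": 0, "dy": 0, "dz": -0.002, "roll": 0, "jaw": 0}
    - {"dx": 0, "dy": 0, "dz": -0.002, "roll": 0, "jaw": 0}
    - {"dx": 0, "dy": 0, "dz": -0.002, "roll": 0, "jaw": 0}
    - {"dx": 0, "dy": 0, "dz": -0.001, "roll": 0, "jaw": 0}
    - {"dx": 0, "dy": 0, "dz": 0, "roll": 0, "jaw": 0}
    - {"dx": 0, "dy": 0, "dz": 0, "roll": 0, "jaw": 0}
    - {"dx": 0, "dy": 0, "dz": 0, "roll": 0, "jaw": 0}

```text
t: 11.05
eef_pos: [0.5572, -0.0552, 0.1056]
ee_rot: [-3.142, 0.0, -1.396]
force: [-1.1, -0.1, 1.6]
width: 0.0004
gripper_force: 0.6
```

```bash
python3 f.py
```

```text
11.3 [ 0.5572 -0.0552  0.1056 -0.5549 -0.2026  1.2832  0.0425  0.0851  0.0138] [ 3.14155326e+00 -1.33197551e-05 -1.39552019e+00]
```

Request:
servo_tool:
  moves:
    - {"dx": 0, "dy": 0, "dz": 0.02, "roll": 0, "jaw": 0}
    - {"dx": 0, "dy": 0, "dz": 0.04, "roll": 0, "jaw": 0}
    - {"dx": 0, "dy": 0, "dz": 0.02, "roll": 0, "jaw": 0}
    - {"dx": 0.011, "dy": 0.029, "dz": 0, "roll": 0, "jaw": 0}
    - {"dx": 0.011, "dy": 0.029, "dz": 0, "roll": 0, "jaw": 0}
    - {"dx": 0.011, "dy": 0.029, "dz": 0, "roll": 0, "jaw": 0}
    - {"dx": 0.011, "dy": 0.0275, "dz": 0, "roll": 0, "jaw": 0}
    - {"dx": 0, "dy": 0, "dz": 0, "roll": 0, "jaw": 0}
    - {"dx": 0, "dy": 0, "dz": 0, "roll": 0, "jaw": 0}
    - {"dx": 0, "dy": 0, "dz": 0, "roll": 0, "jaw": 0}

```text
t: 12.6
eef_pos: [0.601, 0.0588, 0.1855]
ee_rot: [3.141, -0.0, -1.396]
force: [-0.4, -1.0, 0.5]
width: 0.0002
gripper_force: 0.0
```

```bash
python3 w.py w4
```

```text
[0.601  0.0588 0.1855] [179.99  -0.   -79.99] [-0.45 -0.97  0.53] 0.0002
[421.  97.] 4455 z 0.1064 rect [556.6 -54.5] [48.4 46.1] 10.1
[323. 254.] 4427 z 0.1151 rect [601.4  61.1] [50.2 44. ] 10.0
red roof 0.1079
blue roof 0.1079
yellow roof 0.1078
```

View pics/w4.png

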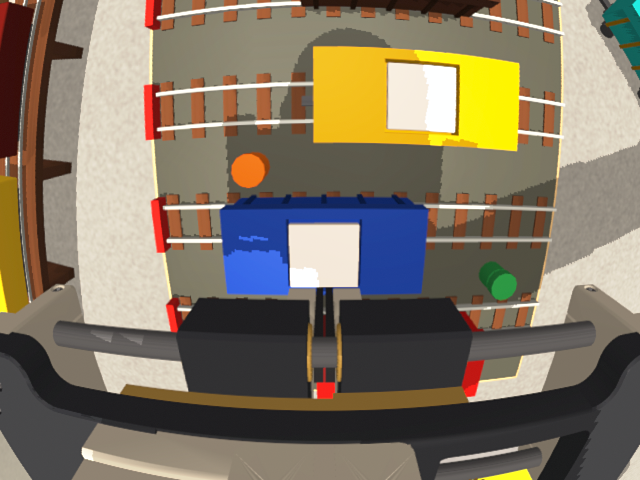

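Blue's hatch is at (323,254), about (0.6012, 0.0597), under the tool. Yellow's hatch at (421,97) now reads at roof level.

Request:
servo_tool:
  moves:
    - {"dx": 0, "dy": 0.001, "dz": -0.02, "roll": 0, "jaw": 0}
    - {"dx": 0, "dy": 0, "dz": -0.025, "roll": 0, "jaw": 0}
    - {"dx": 0, "dy": 0, "dz": -0.014, "roll": 0, "jaw": 0}
    - {"dx": 0, "dy": 0, "dz": -0.006, "roll": 0, "jaw": 0}
    - {"dx": 0, "dy": 0, "dz": -0.002, "roll": 0, "jaw": 0}
    - {"dx": 0, "dy": 0, "dz": 0, "roll": 0, "jaw": 0}
    - {"dx": 0, "dy": 0, "dz": 0, "roll": 0, "jaw": 0}
    - {"dx": 0, "dy": 0, "dz": 0, "roll": 0, "jaw": 0}
    - {"dx": 0, "dy": 0, "dz": 0, "roll": 0, "jaw": 0}
    - {"dx": 0, "dy": 0, "dz": 0, "roll": 0, "jaw": 0}

```text
t: 13.9
eef_pos: [0.6013, 0.0603, 0.1186]
ee_rot: [-3.142, 0.0, -1.396]
force: [-0.1, 1.1, 0.4]
width: 0.0004
gripper_force: 0.0
```

Request:
servo_tool:
  moves:
    - {"dx": 0, "dy": 0, "dz": -0.002, "roll": 0, "jaw": 0}
    - {"dx": 0, "dy": 0, "dz": -0.002, "roll": 0, "jaw": 0}
    - {"dx": 0, "dy": 0, "dz": -0.002, "roll": 0, "jaw": 0}
    - {"dx": 0, "dy": 0, "dz": -0.002, "roll": 0, "jaw": 0}
    - {"dx": 0, "dy": 0, "dz": -0.002, "roll": 0, "jaw": 0}
    - {"dx": 0, "dy": 0, "dz": -0.002, "roll": 0, "jaw": 0}
    - {"dx": 0, "dy": 0, "dz": -0.0008, "roll": 0, "jaw": 0}
    - {"dx": 0, "dy": 0, "dz": 0, "roll": 0, "jaw": 0}
    - {"dx": 0, "dy": 0, "dz": 0, "roll": 0, "jaw": 0}
    - {"dx": 0, "dy": 0, "dz": 0, "roll": 0, "jaw": 0}

```text
t: 15.15
eef_pos: [0.6012, 0.0603, 0.1058]
ee_rot: [3.142, 0.0, -1.396]
force: [-1.4, 0.5, 2.8]
width: 0.0006
gripper_force: 0.7
```

```bash
python3 f.py
```

```text
15.4 [ 0.6012  0.0603  0.1058 -0.6844  0.0919  1.7773  0.051   0.1752  0.0097] [ 3.14156492e+00 -1.52379541e-05 -1.39551947e+00]
```

Request:
servo_tool:
  moves:
    - {"dx": 0, "dy": 0, "dz": 0.02, "roll": 0, "jaw": 0}
    - {"dx": 0, "dy": 0, "dz": 0.04, "roll": 0, "jaw": 0}
    - {"dx": 0, "dy": 0, "dz": 0.05, "roll": 0, "jaw": 0}
    - {"dx": -0.01, "dy": 0.03, "dz": 0.02, "roll": 0, "jaw": 0}
    - {"dx": -0.01, "dy": 0.03, "dz": 0.01, "roll": 0, "jaw": 0}
    - {"dx": -0.01, "dy": 0.03, "dz": 0, "roll": 0, "jaw": 0}
    - {"dx": -0.01, "dy": 0.03, "dz": 0, "roll": 0, "jaw": 0}
    - {"dx": 0, "dy": 0, "dz": 0, "roll": 0, "jaw": 0}
    - {"dx": 0, "dy": 0, "dz": 0, "roll": 0, "jaw": 0}
    - {"dx": 0, "dy": 0, "dz": 0, "roll": 0, "jaw": 0}

```text
t: 16.7
eef_pos: [0.5614, 0.1796, 0.2456]
ee_rot: [3.141, -0.0, -1.396]
force: [0.1, -0.6, -0.8]
width: 0.0004
gripper_force: 0.0
```

```bash
cat > z.py <<'E'
from station import *
import cv2,numpy as np
C=dict(red=(.5198,.1525),yellow=(.557,-.055),blue=(.6012,.060),brown=(.589,-.1558))
t=np.radians(10)
for cam in ("wrist","scene","side"):
    c=calibration(cam); fr=[grab_frame(cam) for _ in range(4)]
    p=fr[0][0]; ds=np.stack([f[1] for f in fr]); d=np.median(ds,0)
    if cam=="wrist": cv2.imwrite("pics/w5.png",p[:,:,::-1])
    K=c['intrinsics']; v,u=np.mgrid[:480,:640]
    a,b=(u-K[0,2])/K[0,0],(v-K[1,2])/K[1,1]
    if cam=="wrist": th=np.hypot(a,b); k=np.tan(th)/np.maximum(th,1e-9); a,b=a*k,b*k
    X=(np.stack([a*d,b*d,d],-1)-c['t'])@c['R']; ok=(d>0)&(X[...,2]>.1)&(X[...,2]<.122)
    for n,(x,y) in C.items():
        ex=(X[...,0]-x)*np.cos(t)+(X[...,1]-y)*np.sin(t); ey=-(X[...,0]-x)*np.sin(t)+(X[...,1]-y)*np.cos(t)
        h=ok&(abs(ex)<17)&(abs(ex)<.017)&(abs(ey)<.016)
        rf=ok&(abs(ex)>.032)&(abs(ex)<.058)&(abs(ey)<.018)
        if min(h.sum(),rf.sum())>30: print(cam,n,h.sum(),rf.sum(),"hatch",X[h][:,2].mean().round(4),"roof",X[rf][:,2].mean().round(4),"proud mm",((X[h][:,2].mean()-X[rf][:,2].mean())*1e3).round(2))
s=get_state(); print(s['t'],s['eef_pos'].round(4))
E
python3 z.py
```

```text
wrist red 1532 2597 hatch 0.1066 roof 0.1079 proud mm -1.35
wrist blue 1703 2821 hatch 0.1066 roof 0.1079 proud mm -1.28
scene red 161 288 hatch 0.1058 roof 0.1071 proud mm -1.34
scene yellow 213 361 hatch 0.1056 roof 0.1071 proud mm -1.5
scene blue 207 355 hatch 0.1058 roof 0.1071 proud mm -1.27
scene brown 249 424 hatch 0.1149 roof 0.107 proud mm 7.91
side red 85 148 hatch 0.1064 roof 0.1077 proud mm -1.36
side yellow 108 187 hatch 0.1062 roof 0.1078 proud mm -1.65
side blue 92 156 hatch 0.1066 roof 0.1079 proud mm -1.26
side brown 120 204 hatch 0.1157 roof 0.1079 proud mm 7.8
17.3 [0.5613 0.1803 0.2458]
```

View pics/w5.png

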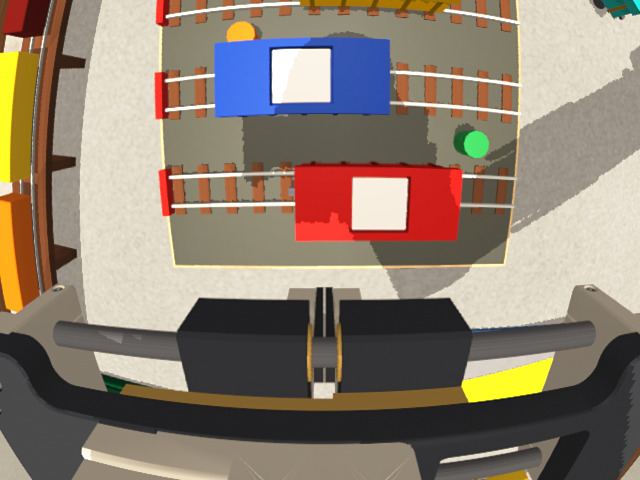

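In the wrist view red (380,203) and blue (300,75) are seated and in place. All three hatches measure about 1.3–1.5 mm below the roof surface, short of the end stop, and brown is untouched at 7.9 mm proud. The robot is clear, so I'm handing in.

```bash
python3 -c "
from station import *
print(job_done())"
```

```text
the job is handed in; nothing more can be done
None
```

I pressed the red, yellow and blue hatches down in that order and handed the job in. By depth camera each sits 1.3–1.6 mm below its roof (just past flush, short of the end stop), average push force stayed under 2 N, and the brown hatch is still up.

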